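Hang a parts bin on the slatwall and stock it with the spare rollers

ROBOT

A 6-joint arm with a two-finger parallel gripper is mounted at the origin on a cart in front of the work surface, level with it; the furniture and walls round the work are solid. World frame = base frame: x ahead of the robot, y to its left, z up, the work surface at z = 0. Lengths are in m, angles in rad, forces in N, time in s.
With the tool pointing down it reaches from about 0.3 to 0.95 m from the base axis. Payload 3.1 kg.
Tool frame: the origin (TCP) lies between the finger pads; the fingertips stand 25 mm ahead of it and the grasp point (between the pads) lies 6 mm ahead of it; z points along the fingers, y is the line along which they close (so a half turn about z gives the same grasp; the last joint's range is limited). The gripper opens to 85 mm and grips with 20 to 120 N. Pads are 22 mm wide; open, the fingers measure 114 mm over their backs; the gripper's body (76 mm by 85 mm) begins 54 mm behind the grasp point. The pads swing forward as they close: fully open they stand 13 mm farther back than shut.
Start: joints at [1.229, 0.308, 1.634, -0, 1.2, -0.07], TCP at [0.168, 0.602, 0.256] pointing down, gripper open.
Joint ranges: [-3.06, 3.06], [-0.79, 1.96], [0.05, 2.63], [-1.19, 4.34], [0.05, 2.64], [-2.94, 2.94]. Speed limits (rad/s): [2.79, 2.79, 3.14, 3.14, 3.14, 3.14].

INTERFACE

Orientations are given as a 3x3 rotation matrix whose columns are the frame's x, y, z axes.
In Python, from plant import status, imaging, job gives the robot as it stands. The module is installed in compiled form; this text tells all that it offers.
- The arm moves only by the tool move_arm, never from a script. Its argument "rows" is a list of rows, each a list of 5 numbers: the opening, from 0 (shut) to 1 (fully open), then the shift along the world's x, y, z in units of 40 mm (1.0 is 40 mm), then the turn about the world's z in units of 5 degrees (1.0 is 5 degrees). A call has 1 to 8 rows; each row is the pose to reach, as a shift and turn from the pose commanded when the call began; what a row does not reach only later rows make up. A row lasts 1/8 s, in which the tool goes at most 62.5 mm and 10.7 degrees, less where a joint would pass 70% of its speed; a pose out of reach is approached as far as the arm can. A call with a gripper value outside its range is refused whole. The fingers move at their own pace and stop on an object; the grip force is fixed at half the most. Time passes only in rows, so rows that repeat a pose let the fingers close. It gives the time, the measured TCP pose, the force, the opening and the grip force at its end, in the units of the state.
- status.state(): the state, without advancing time (a new reading comes with each control period).
- imaging.snapshot(name): name is "scene" or "top"; returns the picture (420x560x3 uint8, red, green, blue); there is no depth.
- imaging.camera_info(name): a dict with "intrinsics" (3x3 intrinsics, pixels), "cam_to_world" (4x4, takes a point from camera to world coordinates). Camera axes: x right, y up, looking along -z (the intrinsics and any distortion apply to the point x, -y, -z); pixel columns grow to the right and rows downward; lengths in m; the calibration is good to about 2 mm. A picture is of the moment at which its call begins. camera_info takes no time and is no camera call.
- job.close_job(): hands the job in; it is judged then, once.
The state is a dict: "clock": time; "joint_positions": joint angles; "qvel": joint speeds; "effort": joint torques, N m; "tcp_pos": TCP position; "orientation": TCP orientation; "contact_force": force on the tool from outside, world axes, zero at the start; "ft_torque": the same for the moment, N m; "grip_width": finger opening in m; "grip_force": force on a finger pad.
Only numpy, scipy, OpenCV 4.12 (cv2) and the standard library are available. Lean on these libraries where they do the work, as an engineer would, in place of code of your own. Each camera call takes 0.05 s, during which the arm holds its last target. There are 200 camera calls.

TASK

Hang the blue parts bin in the top groove of the slatwall board, next to the yellow one: tilt its front up, feed the lip on its back into the groove, then swing the bin down until it hangs level with its back against the board, and let go of it. Then stand both spare feed rollers, the black one and the silver one, upright in the hung blue bin. Leave the yellow bin hanging where it is and do not shift or knock over the other things on the bench.

Things in the scene. Friction and masses are not known exactly. Their poses are not given: they have to be found in the camera images.
- board: White slatwall board on feet, 352 mm wide, 242 high, 31 thick, fixed. Origin on the bench under the middle of its front face; x into the board, y left seen from the front, z up; face at x = 0. Three horizontal grooves (y -170 to 170, ends closed), mouths 20 mm high with lower edges at z = 45, 120, 195. Feet 12 mm high stand out 45 mm in front at y = +-130.
- groove (a point): Middle of the lower edge of the top groove's mouth, in the board's face (board x 0, y 0, z 195 mm). The groove is a T: the mouth is 20 mm high through a 4 mm thick face (x 0 to 4); behind it a cavity from x = 4 to 26 mm goes on 14 mm above the mouth's top edge and 10 mm below its lower edge.
- blue_bin: Blue open plastic bin, loose, about 0.14 kg. Origin at the centre of its underside; front at x = -85 mm, back at x = +85, z up. 64 mm wide (y), walls and floor 3 mm. Side walls 62 mm high from x = -20 to 85, sloping down to the 36 mm high front: grip across them. Hung home it is level, its x along the board's x, origin at board x = -89, z = 148 mm.
- blue_bin_lip (a point): Middle of the lip's top edge, at bin (95.5, 0, 72) mm. The lip is a J, 50 mm wide: a web (z 47 to 50) stands out 12 mm from the bin's back and ends in an upturn 3 mm thick (x 94 to 97, z 47 to 72). 25 mm high, it enters the 20 mm mouth only with the bin's front tilted up 30 to 40 degrees.
- blue_bin_heel (a point): Middle of the heel at the foot of the bin's back, at bin (89, 0, 6) mm; it stands out 4 mm (z 2 to 10). Hung home, the lip's web rests on the mouth's lower edge, its upturn stands behind the slat above, and the heel bears on the slat below.
- yellow_bin: Yellow bin, same shape and frame as the blue one, already hung loose in the top groove with a binder clip in it. Its place along the board varies (board y -80 to 80 mm). On the wider side there is room to hang the blue bin with 120 mm between their middles.
- black_roller: Black spare roller standing on end: body 40 mm in diameter from about 4 to 46 mm up, narrower stubs at both ends, 54 mm high over all, 0.16 kg. Origin at the centre of its underside, z along its axis.
- silver_roller: Silver-grey spare roller, same size: body 40 mm in diameter, 54 mm high over all, 0.16 kg. Origin at the centre of its underside, z along its axis.
- teal_box: Small teal carton, 56 x 90 x 40 (high) mm, bystander. Origin at the centre of its underside.
- label_roll: Roll of white labels lying flat, 91 mm in diameter, 58 high, bystander. Origin at the centre of its underside.
- carton: Small brown carton, 66 x 120 x 81 (high) mm, bystander. Origin at the centre of its underside.
- hex_key: Long hex key lying on the bench, 38 x 128 x 6 mm, bystander. Origin at the centre of its underside.
There are look-alikes about, which are no part of the job. Leave any orange look-alike of the black_roller alone.

How it is judged:
On the way, in this order (a step that is already met when the one before it is completed fails the run):
1. the blue bin's lip is inside the top groove while the bin's front is tilted up (x of blue_bin_lip in the frame of board above 0.004 m and z of blue_bin_lip in the frame of board between 0.195 and 0.232 m and angle between blue_bin's own z axis and vertical above 0.2 rad), for 0.1 s.
2. the blue bin hangs level in the top groove, let go (x of blue_bin_lip in the frame of board above 0.004 m and z of blue_bin_lip in the frame of board between 0.2165 and 0.225 m and angle between blue_bin's own z axis and vertical below 0.08 rad and contact force between blue_bin and the fingers below 0.2 N), for 0.3 s.
3. a roller stands in the hung bin (((z of black_roller in the frame of blue_bin between -0.002 and 0.012 m and x of black_roller in the frame of blue_bin between -0.08 and 0.08 m and y of black_roller in the frame of blue_bin between -0.03 and 0.03 m) or (z of silver_roller in the frame of blue_bin between -0.002 and 0.012 m and x of silver_roller in the frame of blue_bin between -0.08 and 0.08 m and y of silver_roller in the frame of blue_bin between -0.03 and 0.03 m))), for 0.2 s.
At the end, for the whole second after the job is handed in: Blue bin hung in the top groove: lip edge 4 mm or more behind the face and 1.5 mm or more above the mouth, level within 0.08 rad, square within 0.12 rad. Both rollers on its floor between the walls, upright within 0.3 rad. All released and at rest (x of blue_bin_lip in the frame of board above 0.004 m and z of blue_bin_lip in the frame of board between 0.2165 and 0.225 m and y of blue_bin_lip in the frame of board between -0.15 and 0.15 m and angle between blue_bin's own z axis and vertical below 0.08 rad and angle between the x axis of blue_bin and the x axis of board, either way round below 0.12 rad and z of black_roller in the frame of blue_bin between -0.002 and 0.012 m and x of black_roller in the frame of blue_bin between -0.08 and 0.08 m and y of black_roller in the frame of blue_bin between -0.03 and 0.03 m and z of silver_roller in the frame of blue_bin between -0.002 and 0.012 m and x of silver_roller in the frame of blue_bin between -0.08 and 0.08 m and y of silver_roller in the frame of blue_bin between -0.03 and 0.03 m and angle between each of black_roller, silver_roller's own z axis and vertical below 0.3 rad and linear speed of each of blue_bin, black_roller, silver_roller below 0.02 m/s); the robot touches nothing.
It fails at once if the yellow bin is pushed more than 20 mm along or knocked out of its groove (distance of yellow_bin from where it was at the start of the episode above 0.02 m or angle between yellow_bin's own z axis and vertical above 0.3 rad).
It fails at once if the small teal box is shifted more than 30 mm or knocked over (distance of teal_box from where it was at the start of the episode above 0.03 m or angle between teal_box's own z axis and vertical above 0.5 rad).
It fails at once if the label roll, the carton or the hex key is shifted more than 30 mm (distance of any of label_roll, carton, hex_key from where it was at the start of the episode above 0.03 m).
It also fails if it takes over 72 s, if anything falls off the work surface, if the arm or the gripper's body presses on something with over 40 N, if the wrist force passes 120 N, or if a joint passes its speed limit or range.

## Working session

There is one attempt and no reset: what is moved stays moved. The work goes in short steps, Python scripts to look and compute and a tool call to move; the robot and the scene stay as the last step left them, time stands still between calls to the robot, and variables do not carry over. Pictures are saved under pics/ and viewed, at most 10 in all, crops included, and the job is handed in when it is done.

Besides the shell and the picture viewer there is one more tool, called by a JSON object that holds its "method" and its "body", one argument or row to a line. move_arm: Moves the arm, as the interface text tells. Its arguments: {"type":"object","properties":{"rows":{"type":"array","items":{"type":"array","items":{"type":"number"}}}},"required":["rows"]}

```bash
mkdir -p pics; python3 - <<'E'
from plant import status, imaging
import cv2,numpy as np
print(status.state())
for n in("scene","top"):
    im=imaging.snapshot(n); cv2.imwrite(f"pics/{n}0.png",im[:,:,::-1]); print(n,imaging.camera_info(n))
E
```

```text
{'clock': 0.0, 'joint_positions': array([ 1.22929324e+00,  3.09026386e-01,  1.63520784e+00,  5.31560301e-06,
        1.19970967e+00, -6.96864065e-02]), 'qvel': array([ 7.81669154e-04, -1.14025893e-03,  2.65012955e-05,  7.51213945e-04,
        1.55337845e-03,  9.15184775e-05]), 'effort': array([ 5.31721089e-04, -4.15269864e+01, -2.76655948e+01, -1.23974487e-04,
        1.05189419e-02,  3.83713166e-05]), 'tcp_pos': array([0.16755648, 0.60131285, 0.25502357]), 'orientation': array([[-9.63284155e-01,  2.68482791e-01, -7.92106883e-04],
       [ 2.68483906e-01,  9.63281626e-01, -2.21380251e-03],
       [ 1.68654129e-04, -2.34518883e-03, -9.99997236e-01]]), 'contact_force': array([ 0.91794239, -0.43560464,  0.48875221]), 'ft_torque': array([0.01575115, 0.00381283, 0.05401562]), 'grip_force': 0.0, 'grip_width': 0.0853537533987023}
scene {'intrinsics': array([[390.41237518,   0.        , 280.95368216],
       [  0.        , 390.41237518, 207.5657793 ],
       [  0.        ,   0.        ,   1.        ]]), 'cam_to_world': array([[ 0.62587422,  0.60314046, -0.49447249,  0.06382856],
       [-0.77978463,  0.49590789, -0.38211425, -0.35878938],
       [ 0.01474425,  0.62473751,  0.78069562,  0.84887044],
       [ 0.        ,  0.        ,  0.        ,  1.        ]])}
top {'intrinsics': array([[408.03136653,   0.        , 273.74258918],
       [  0.        , 408.03136653, 208.37560077],
       [  0.        ,   0.        ,   1.        ]]), 'cam_to_world': array([[ 0.0162152 ,  0.988916  , -0.14758797,  0.34539539],
       [-0.99980711,  0.01440064, -0.01335507, -0.00488873],
       [-0.01108168,  0.14777606,  0.98895876,  1.27137531],
       [ 0.        ,  0.        ,  0.        ,  1.        ]])}
```

View pics/scene0.png

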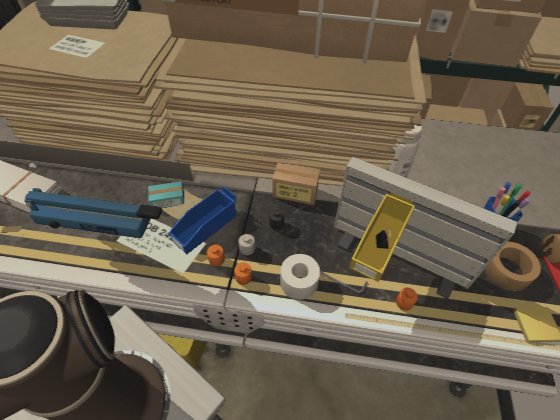

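View pics/top0.png

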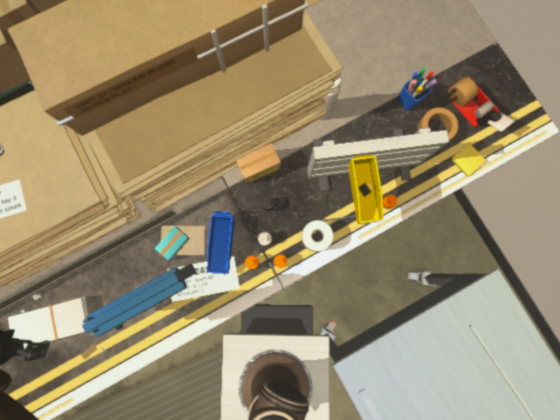

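```bash
python3 - <<'E'
import cv2,numpy as np
s=cv2.imread("pics/scene0.png");t=cv2.imread("pics/top0.png")
a=cv2.resize(s[170:300,155:335],(800,578),interpolation=cv2.INTER_CUBIC)
b=cv2.resize(s[150:310,320:520],(750,600),interpolation=cv2.INTER_CUBIC)
c=cv2.resize(t[115:285,195:455],(800,523),interpolation=cv2.INTER_CUBIC)
cv2.imwrite("pics/a.png",a);cv2.imwrite("pics/b.png",b);cv2.imwrite("pics/c.png",c)
E
```

```text
(no output)
```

View pics/a.png

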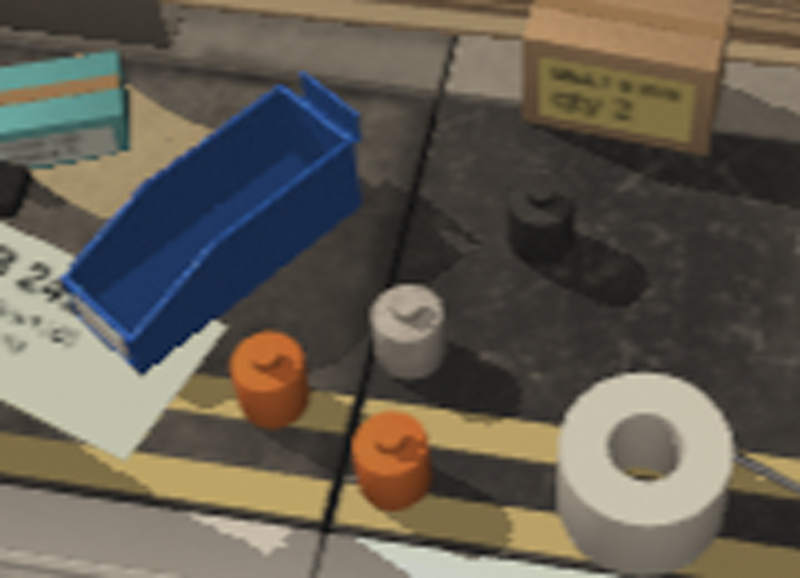

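View pics/b.png

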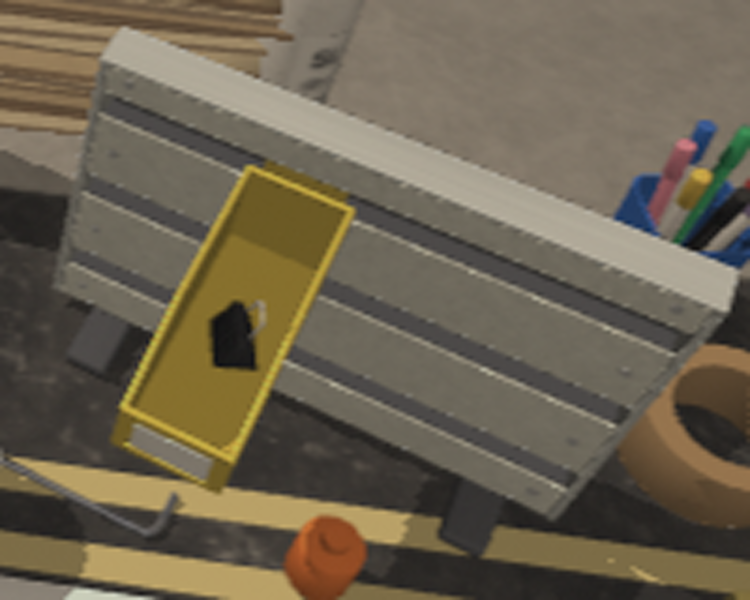

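View pics/c.png

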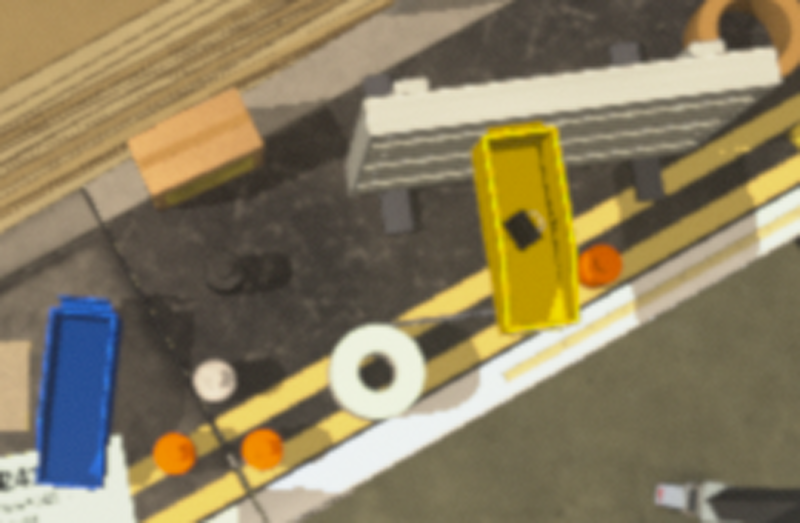

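```bash
cat > h.py <<'E'
import numpy as np,cv2
from scipy.optimize import minimize,least_squares
from plant import imaging,status
CI={n:imaging.camera_info(n) for n in("scene","top")}
def proj(n,P):
    c=CI[n];T=np.linalg.inv(c["cam_to_world"]);q=np.asarray(P)@T[:3,:3].T+T[:3,3]
    q=q*[1,-1,-1];q=q@c["intrinsics"].T;return q[:,:2]/q[:,2:]
def ray(n,u,v):
    c=CI[n];d=np.linalg.inv(c["intrinsics"])@[u,v,1];d=c["cam_to_world"][:3,:3]@(d*[1,-1,-1]);return c["cam_to_world"][:3,3],d
def atz(n,u,v,z):
    o,d=ray(n,u,v);return o+d*(z-o[2])/d[2]
def Rzy(yaw,tilt):  # tilt>0: front (-x) up
    c,s=np.cos(yaw),np.sin(yaw);a,b=np.cos(tilt),np.sin(tilt)
    return np.array([[c,-s,0],[s,c,0],[0,0,1]])@np.array([[a,0,b],[0,1,0],[-b,0,a]])
def binfaces():
    o=[(-85,0),(85,0),(85,62),(-20,62),(-85,36)]
    F=[[(x,y,z) for x,z in o] for y in(-32,32)]
    F+=[[(-85,-32,0),(85,-32,0),(85,32,0),(-85,32,0)]]
    F+=[[(x,-32,0),(x,32,0),(x,32,h),(x,-32,h)] for x,h in((-85,36),(85,62))]
    F+=[[(85,-25,48),(97,-25,48),(97,25,48),(85,25,48)],[(97,-25,47),(97,25,47),(97,25,72),(97,-25,72)]]
    return [np.array(f)/1000 for f in F]
FB=binfaces()
def render(n,p,R,S=4):
    m=np.zeros((420*S,560*S),np.uint8)
    for f in FB: cv2.fillPoly(m,[np.round((proj(n,f@R.T+p)+.5)*S).astype(np.int32)],255)
    return cv2.resize(m,(560,420),interpolation=cv2.INTER_AREA)/255.
def mask(im,col):
    h=cv2.cvtColor(im,cv2.COLOR_RGB2HSV).astype(int)
    lo,hi={"blue":((108,150,35),(122,256,256)),"yellow":((18,150,60),(32,256,256))}[col]
    m=((h>=lo)&(h<=hi)).all(2).astype(np.uint8)
    m=cv2.morphologyEx(m,cv2.MORPH_CLOSE,np.ones((3,3)))
    return m
def near(m,uv,r=75):
    k=np.zeros_like(m);cv2.circle(k,tuple(int(x) for x in uv),r,1,-1);m=m*k
    nl,l,st,_=cv2.connectedComponentsWithStats(m);i=1+np.argmax(st[1:,4]);m=(l==i).astype(np.uint8)
    c,_=cv2.findContours(m,cv2.RETR_EXTERNAL,cv2.CHAIN_APPROX_NONE);cv2.drawContours(m,c,-1,1,-1);return m
def fitbin(M,x0,free):  # params x,y,z,yaw,tilt
    x0=np.array(x0,float);sc=np.array([.01,.01,.01,.1,.15])[free]
    def f(d):
        x=x0.copy();x[free]+=d*sc;R=Rzy(x[3],x[4])
        return sum(np.abs(render(n,x[:3],R)-M[n]).sum()/M[n].sum() for n in M)
    best=min((minimize(f,np.zeros(len(free)),method="Nelder-Mead",options=dict(initial_simplex=np.vstack([np.zeros(len(free)),s*np.eye(len(free))]),xatol=.01,fatol=1e-4)) for s in(1,-1.5)),key=lambda r:r.fun)
    x=x0.copy();x[free]+=best.x*sc;return x,best.fun
E
python3 - <<'E'
from h import *
ims={n:cv2.imread(f"pics/{n}0.png")[:,:,::-1].copy() for n in CI}
Mb={"scene":near(mask(ims["scene"],"blue"),(203,220),55),"top":near(mask(ims["top"],"blue"),(221,242),45)}
print([m.sum() for m in Mb.values()])
p=atz("top",221,242,.03)
print("blue",fitbin(Mb,[p[0],p[1],0,-.05,0],[0,1,3]))
My={"scene":near(mask(ims["scene"],"yellow"),(384,235),60),"top":near(mask(ims["top"],"yellow"),(367,189),45)}
p=atz("top",366,190,.18)
print("yel",[m.sum() for m in My.values()],fitbin(My,[p[0],p[1],.148,.1,0],[0,1,2,3]))
# board from 4 observations of top front corners
C=np.array([[0,.176,.242],[0,-.176,.242]])
def r(x):
    P=C@Rzy(x[2],0).T+[x[0],x[1],0]
    return np.r_[(proj("scene",P)-[(348,167.3),(512.5,233.2)]).ravel(),(proj("top",P)-[(315.2,158.2),(448.5,141.6)]).ravel()]
s=least_squares(r,[.5,-.25,.1]);print("board",s.x,s.fun)
# rollers: top-face centres, z=.050
for k,(a,b) in {"silver":((155+408/4.444,170+308/4.444),(195+214/3.077,115+378/3.077)),"black":((155+542/4.444,170+205/4.444),(195+226/3.077,115+273/3.077))}.items():
    print(k,atz("scene",*a,.048)[:2],atz("top",*b,.048)[:2])
E
```

```text
[np.uint64(2175), np.uint64(1282)]
blue (array([ 0.41852421,  0.17379444,  0.        , -0.0652795 ,  0.        ]), np.float64(0.2134577839097337))
yel [np.uint64(2799), np.uint64(1980)] (array([ 0.56421125, -0.24048836,  0.14354581,  0.14249704,  0.        ]), np.float64(0.14476589869440257))
board [ 0.6563129  -0.27121866  0.14405397] [-2.17231149 -2.1359437   1.40949705  0.26251565  0.22443959  0.45320831
  0.97693871 -0.09182578]
silver [0.43955821 0.03549637] [0.43817849 0.03776487]
black [0.5424493 0.0234357] [0.54201969 0.02794388]
```

```bash
python3 - <<'E'
from h import *
out=[]
for n,crops in (("scene",[(165,185,100,75),(335,155,190,135)]),("top",[(190,195,110,85),(300,120,160,120)])):
    im=cv2.imread(f"pics/{n}0.png");S=4;I=cv2.resize(im,None,fx=S,fy=S,interpolation=cv2.INTER_CUBIC)
    def L(P,c): cv2.polylines(I,[np.round((proj(n,P)+.5)*S).astype(np.int32)],True,c,1,cv2.LINE_AA)
    for p,y,c in(((.4185,.1738,0),-.0653,(255,255,255)),((.5642,-.2405,.1435),.1425,(0,0,255))):
        for f in FB: L(f@Rzy(y,0).T+p,c)
    B=lambda x,y,z:np.array([x,y,z])@Rzy(.144,0).T+[.6563,-.2712,0]
    L(np.array([B(0,.176,0),B(0,.176,.242),B(0,-.176,.242),B(0,-.176,0)]),(0,255,0))
    for z in(.045,.12,.195): L(np.array([B(0,.17,z),B(0,-.17,z),B(0,-.17,z+.02),B(0,.17,z+.02)]),(0,255,0))
    for p in((.439,.0365),(.542,.0255)):
        t=np.linspace(0,6.28,30)
        for z in(.004,.046): L(np.c_[p[0]+.02*np.cos(t),p[1]+.02*np.sin(t),0*t+z],(255,0,255))
    for x,y,w,h in crops: out.append(cv2.resize(I[y*S:(y+h)*S,x*S:(x+w)*S],(400,300)))
cv2.imwrite("pics/ov.png",np.vstack([np.hstack(out[:2]),np.hstack(out[2:])]))
E
```

```text
(no output)
```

View pics/ov.png

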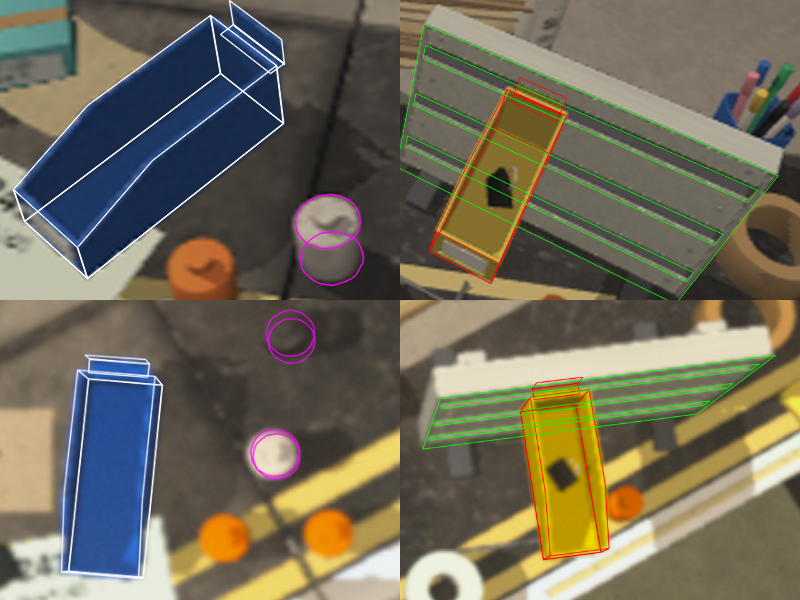

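{"method": "move_arm", "body": {
  "rows": [
    [1,1,-1.5,0,0.5],
    [1,2,-3,0,1],
    [1,3,-4.5,0,1.5],
    [1,4,-6.5,0,2],
    [1,5,-8.5,0,2.37],
    [1,6.02,-10.67,0,2.37],
    [1,6.02,-10.67,0,2.37],
    [1,6.02,-10.67,0,2.37]
  ]
}}

```text
clock: 1.1
tcp_pos: [0.409, 0.1731, 0.2561]
orientation: [[-0.998, 0.066, 0.0], [0.066, 0.998, -0.0], [-0.0, -0.0, -1.0]]
contact_force: [0.1, -0.4, 0.1]
grip_width: 0.0853
grip_force: 0.0
```

{"method": "move_arm", "body": {
  "rows": [
    [1,0,0.03,-1.5,0],
    [1,0,0.03,-3,0],
    [1,0,0.03,-4.2,0],
    [1,0,0.03,-4.85,0],
    [1,0,0.03,-4.85,0],
    [1,0,0.03,-4.85,0]
  ]
}}

```text
clock: 1.85
tcp_pos: [0.4094, 0.1767, 0.0631]
orientation: [[-0.998, 0.065, 0.001], [0.065, 0.998, 0.0], [-0.001, 0.0, -1.0]]
contact_force: [0.9, -0.2, -0.2]
grip_width: 0.0852
grip_force: 0.0
```

{"method": "move_arm", "body": {
  "rows": [
    [0.5,0,0,0,0],
    [0.5,0,0,0,0],
    [0.5,0,0,0,0],
    [0.5,0,0,0,0],
    [0.5,0,0,0,0]
  ]
}}

```text
clock: 2.48
tcp_pos: [0.4103, 0.177, 0.0642]
orientation: [[-0.998, 0.065, 0.004], [0.065, 0.998, 0.001], [-0.004, 0.001, -1.0]]
contact_force: [-1.8, -0.4, 6.0]
grip_width: 0.0624
grip_force: 66.9
```

{"method": "move_arm", "body": {
  "rows": [
    [0.5,0,0,0.5,0],
    [0.5,0,0,1.5,0],
    [0.5,0,0,3,0],
    [0.5,0,0,4.5,0],
    [0.5,0,0,6,0],
    [0.5,0,0,6,0],
    [0.5,0,0,6,0]
  ]
}}

```text
clock: 3.35
tcp_pos: [0.408, 0.1763, 0.3022]
orientation: [[-0.998, 0.065, 0.0], [0.065, 0.998, 0.0], [-0.0, 0.0, -1.0]]
contact_force: [-0.5, -0.1, -1.6]
grip_width: 0.0627
grip_force: 66.2
```

```bash
cat > look.py <<'E'
from h import *
import sys
def look(x0,free,tag):
    M={}
    for n in CI:
        im=imaging.snapshot(n);cv2.imwrite(f"pics/{n}_{tag}.png",im[:,:,::-1])
        u=proj(n,np.array([x0[:3]])+[[0,0,.03]])[0];M[n]=near(mask(im,"blue"),u,80)
        print(n,u,M[n].sum())
    return fitbin(M,x0,free)
E
python3 - <<'E'
from look import *
s=status.state();print(s["tcp_pos"],s["grip_width"])
t=s["tcp_pos"];x=[t[0]+.01,t[1],t[2]-.062,-.065,0]
print(look(x,[0,2,3,4],"lift"))
E
```

```text
[0.40800366 0.17631806 0.302224  ] 0.06273881688378177
scene [185.09096931 152.39599291] 2743
top [205.04819841 238.28275847] 466
(array([ 0.51105736,  0.17631806,  0.1613104 , -0.56271559, -1.41640582]), np.float64(2.2126819489168748))
```

```bash
python3 - <<'E'
import cv2,numpy as np
a=cv2.imread("pics/scene_lift.png")[80:260,110:290];b=cv2.imread("pics/top_lift.png")[170:310,140:280]
cv2.imwrite("pics/l.png",np.hstack([cv2.resize(i,(400,400),interpolation=cv2.INTER_CUBIC) for i in(a,b)]))
E
```

```text
(no output)
```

View pics/l.png

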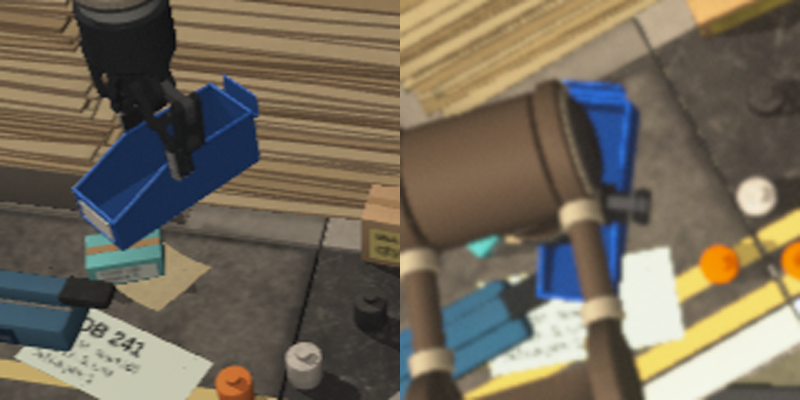

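```bash
cat > tilt.py <<'E'
from h import *
import sys
G=np.array([-.0084,0,.058])
def hull(m):
    p=np.argwhere(m>0)[:,::-1].astype(np.int32);k=np.zeros((420,560),np.uint8);cv2.fillConvexPoly(k,cv2.convexHull(p),1);return k
def pose(s,t,g=G):
    o=s["orientation"];yaw=np.arctan2(-o[0,1],o[1,1]);R=Rzy(yaw,t)
    return s["tcp_pos"]+.006*o[:,2]-R@g,R,yaw
def run(tag,n="scene",t0=0.,slip=True):
    s=status.state();im=imaging.snapshot(n);cv2.imwrite(f"pics/{n}_{tag}.png",im[:,:,::-1])
    u=proj(n,s["tcp_pos"][None]-[[0,0,.03]])[0]
    m=mask(im,"blue");k=np.zeros_like(m);cv2.circle(k,tuple(int(v) for v in u),68,1,-1);m=m*k
    nl,l,st,_=cv2.connectedComponentsWithStats(m);m=np.isin(l,[i for i in range(1,nl) if st[i,4]>15]);H=hull(m)
    def f(d):
        g=G+[d[1]*.01,0,d[2]*.01];p,R,_=pose(s,d[0]*.2,g);return np.abs(hull(render(n,p,R)>.5)*1.-H).sum()/H.sum()+.01*(d[1]**2+d[2]**2)
    b=min((minimize(f,[t/.2,0,0],method="Nelder-Mead",options=dict(initial_simplex=[[t/.2,0,0],[t/.2+.7,0,0],[t/.2,.5,0],[t/.2,0,.5]],xatol=.01,fatol=1e-4)) for t in(t0,t0+.3)),key=lambda r:r.fun)
    t=b.x[0]*.2;g=G+[b.x[1]*.01,0,b.x[2]*.01];p,R,yaw=pose(s,t,g)
    W=lambda q:p+R@np.array(q)
    print("tilt",np.degrees(t),"g",g,"err",b.fun,"lip",W([.0955,0,.072]),"tcp",s["tcp_pos"],"F",s["contact_force"])
    return t,g
# board frame: origin, yaw
YB=.1435;D=.612;XB=np.array([np.cos(YB),np.sin(YB)]);YBv=np.array([-XB[1],XB[0]]);CY=-.3626
def toB(P): return np.array([P[:2]@XB-D,P[:2]@YBv-CY,P[2]])
def toW(b): q=(b[0]+D)*XB+(b[1]+CY)*YBv;return np.array([q[0],q[1],b[2]])
E
python3 - <<'E'
from tilt import *
run("l2")
# pre-push pose: bin level, bin z .230, heel face(.089) 12mm before board face, y=-.077
for x in(-.03,0.,):
  o=toW([x-.089-.0084,-.077,.232+.058+.006]);print(x,o)
E
```

```text
tilt 1.21742282642145 g [-0.0076705   0.          0.05740985] err 0.0429370792643555 lip [0.51035461 0.16926403 0.30671667] tcp [0.40713854 0.17599058 0.30032177] F [ 0.02158018 -0.33412032 -1.23884721]
-0.03 [ 0.54248537 -0.3657799   0.296     ]
0.0 [ 0.57217702 -0.36148966  0.296     ]
```

{"method": "move_arm", "body": {
  "rows": [
    [0.5,0,-1,0.3,0.3],
    [0.5,0,-2.5,0.3,0.6],
    [0.5,0.3,-4,0.3,0.9],
    [0.5,0.6,-5.5,0.3,1.2],
    [0.5,0.9,-7,0.3,1.5],
    [0.5,1.3,-8.5,0.3,1.8],
    [0.5,1.7,-10,0.3,2.1],
    [0.5,2.1,-11.5,0.3,2.39]
  ]
}}

```text
clock: 4.5
tcp_pos: [0.4921, -0.2852, 0.3119]
orientation: [[-0.99, -0.143, -0.003], [-0.143, 0.99, 0.002], [0.002, 0.003, -1.0]]
contact_force: [1.6, 0.6, -1.7]
grip_width: 0.0625
grip_force: 66.4
```

{"method": "move_arm", "body": {
  "rows": [
    [0.5,0.4,-1.3,-0.3,0],
    [0.5,0.8,-2.1,-0.6,0],
    [0.5,0.8,-2.1,-0.6,0],
    [0.5,0.8,-2.1,-0.6,0]
  ]
}}

```text
clock: 5.0
tcp_pos: [0.5238, -0.3666, 0.2882]
orientation: [[-0.99, -0.143, -0.003], [-0.143, 0.99, 0.003], [0.003, 0.003, -1.0]]
contact_force: [1.1, 1.2, -1.9]
grip_width: 0.0629
grip_force: 66.4
```

```bash
python3 - <<'E'
from tilt import *
run("pre")
s=status.state();print(s["orientation"][:,1],toB(s["tcp_pos"]))
E
```

```text
tilt 34.63186845253144 g [-0.00960334  0.          0.07008387] err 0.18033331193499152 lip [ 0.61045114 -0.35404001  0.22407487] tcp [ 0.52380015 -0.36658357  0.28822857] F [ 1.11829202  1.16676336 -1.89761016]
[-0.1435654   0.98963847  0.00216073] [-0.14570845 -0.0749721   0.28918916]
```

{"method": "move_arm", "body": {
  "rows": [
    [0.5,0.59,0.09,0,0],
    [0.5,1.1,0.16,0,0],
    [0.5,1.28,0.18,0,0],
    [0.5,1.48,0.21,0.3,0],
    [0.5,1.72,0.25,0.6,0]
  ]
}}

```text
clock: 5.68
tcp_pos: [0.5888, -0.3571, 0.3126]
orientation: [[-0.99, -0.143, -0.012], [-0.143, 0.99, 0.001], [0.012, 0.003, -1.0]]
contact_force: [-5.8, 0.7, -1.4]
grip_width: 0.0628
grip_force: 66.7
```

```bash
python3 - <<'E'
from tilt import *
import re
src=open("tilt.py").read().replace(",68,1,-1);m=m*k",",60,1,-1);m=m*k;m[:,480:]=0");open("tilt.py","w").write(src)
E
python3 - <<'E'
from tilt import *
run("push1");s=status.state();print(toB(s["tcp_pos"]))
E
```

```text
tilt 28.32690249477214 g [-0.0078291   0.          0.06862285] err 0.11766357812567561 lip [ 0.68032699 -0.34384649  0.26059147] tcp [ 0.58879867 -0.35712356  0.31264809] F [-5.8208646   0.67846421 -1.38860433]
[-0.078163   -0.07524843  0.31491493]
```

```bash
python3 - <<'E'
from tilt import *
s=status.state();out=[]
for n,f,(x,y,w,h) in(("scene","scene_push1",(340,90,190,190)),("top",None,(300,90,170,170))):
    im=cv2.imread(f"pics/{f}.png") if f else imaging.snapshot(n)[:,:,::-1].copy()
    S=4;I=cv2.resize(im,None,fx=S,fy=S,interpolation=cv2.INTER_CUBIC)
    for t,c in((16,(255,255,255)),):
        p,R,_=pose(s,np.radians(t))
        for F in FB: cv2.polylines(I,[np.round((proj(n,F@R.T+p)+.5)*S).astype(np.int32)],True,c,1,cv2.LINE_AA)
    out.append(cv2.resize(I[y*S:(y+h)*S,x*S:(x+w)*S],(400,400) if f is None else (400,400)))
cv2.imwrite("pics/p1.png",np.hstack(out))
E
```

```text
(no output)
```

View pics/p1.png

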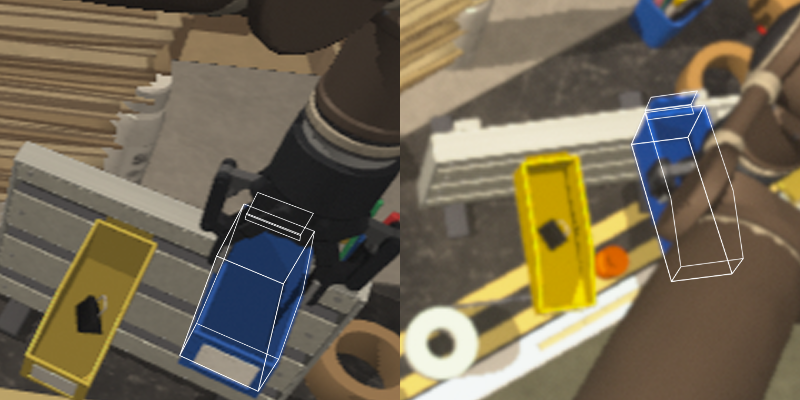

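```bash
cat > tilt2.py <<'E'
from tilt import *
def run2(tag,n="scene",t0=0.,w=.02,im=None):
    s=status.state()
    if im is None: im=imaging.snapshot(n);cv2.imwrite(f"pics/{n}_{tag}.png",im[:,:,::-1])
    u=proj(n,s["tcp_pos"][None]-[[0,0,.03]])[0]
    m=mask(im,"blue");k=np.zeros_like(m);cv2.circle(k,tuple(int(v) for v in u),70,1,-1);m=m*k;m[:,485:]=0
    nl,l,st,_=cv2.connectedComponentsWithStats(m);m=np.isin(l,[i for i in range(1,nl) if st[i,4]>15]).astype(np.uint8)
    c,_=cv2.findContours(m,cv2.RETR_EXTERNAL,cv2.CHAIN_APPROX_NONE);cv2.drawContours(m,c,-1,1,-1)
    hsv=cv2.cvtColor(im,cv2.COLOR_RGB2HSV);dark=cv2.dilate(((hsv[:,:,2]<75)&(m==0)).astype(np.uint8),np.ones((3,3)))*(m==0)
    def f(d):
        g=G+[d[1]*.01,0,d[2]*.01];p,R,_=pose(s,d[0]*.2,g);r=render(n,p,R)
        return (((m-r)*(m>0)).clip(0).sum()+(r*(m==0)*(dark==0)).sum()+.15*(r*(dark>0)).sum())/m.sum()+w*(d[1]**2+d[2]**2)
    b=min((minimize(f,[t/.2,0,0],method="Nelder-Mead",options=dict(initial_simplex=[[t/.2,0,0],[t/.2+.7,0,0],[t/.2,.5,0],[t/.2,0,.5]],xatol=.01,fatol=1e-4)) for t in(t0-.1,t0+.2)),key=lambda r:r.fun)
    t=b.x[0]*.2;g=G+[b.x[1]*.01,0,b.x[2]*.01];p,R,yaw=pose(s,t,g)
    W=lambda q:toB(p+R@np.array(q)).round(4)
    print("tilt",np.degrees(t).round(1),"g",g.round(4),"err",b.fun.round(3),"B: lip",W([.0955,0,.072]),"webend",W([.097,0,.047]),"heel",W([.089,0,.006]),"tcp",toB(s["tcp_pos"]).round(4),"F",s["contact_force"].round(1))
    return s,t,g,im
E
python3 - <<'E'
from tilt2 import *
im=cv2.imread("pics/scene_push1.png")[:,:,::-1].copy()
for w in(.02,.1): run2("x",t0=.2,w=w,im=im)
E
```

```text
tilt 18.8 g [-0.0042  0.      0.0618] err 0.077 B: lip [ 0.019  -0.0751  0.286 ] webend [ 0.0124 -0.0751  0.2618] heel [-0.0084 -0.0751  0.2256] tcp [-0.0786 -0.0752  0.3144] F [-7.3 -0.9 -1. ]
tilt 16.1 g [-0.0061  0.      0.0606] err 0.096 B: lip [ 0.0221 -0.0751  0.2912] webend [ 0.0166 -0.0751  0.2668] heel [-0.0024 -0.0751  0.2296] tcp [-0.0786 -0.0752  0.3144] F [-7.3 -0.9 -1. ]
```

{"method": "move_arm", "body": {
  "rows": [
    [0.5,0.14,0.02,0.13,0],
    [0.5,0.29,0.04,0.26,0],
    [0.5,0.45,0.06,0.37,0],
    [0.5,0.6,0.09,0.47,0],
    [0.5,0.73,0.1,0.54,0],
    [0.5,0.85,0.12,0.6,0],
    [0.5,0.85,0.12,0.6,0]
  ]
}}

```text
clock: 6.65
tcp_pos: [0.6239, -0.3523, 0.3368]
orientation: [[-0.99, -0.144, -0.009], [-0.144, 0.99, 0.001], [0.009, 0.002, -1.0]]
contact_force: [-6.1, -1.2, -2.7]
grip_width: 0.0626
grip_force: 66.7
```

```bash
python3 - <<'E'
from tilt2 import *
s,t,g,im=run2("p2",t0=.55)
run2("p2",t0=.55,w=.1,im=im)
E
```

```text
tilt 35.3 g [-0.0105  0.      0.0622] err 0.138 B: lip [ 0.0473 -0.0752  0.2775] webend [ 0.0341 -0.0752  0.2563] heel [ 0.0039 -0.0752  0.2274] tcp [-0.0449 -0.0753  0.3368] F [-6.1 -1.2 -2.7]
tilt 35.4 g [-0.0079  0.      0.0612] err 0.147 B: lip [ 0.0455 -0.0752  0.2796] webend [ 0.0323 -0.0752  0.2584] heel [ 0.002  -0.0752  0.2296] tcp [-0.0449 -0.0753  0.3367] F [-6.1 -0.8 -1.9]
```

{"method": "move_arm", "body": {
  "rows": [
    [0.5,-0.3,-0.04,0.15,0],
    [0.5,-1.1,-0.16,0.15,0],
    [0.5,-1.8,-0.26,0,0],
    [0.5,-2.18,-0.31,-0.7,0],
    [0.5,-2.18,-0.31,-1.4,0],
    [0.5,-2.18,-0.31,-1.99,0],
    [0.5,-2.18,-0.31,-1.99,0],
    [0.5,-2.18,-0.31,-1.99,0]
  ]
}}

```text
clock: 7.7
tcp_pos: [0.541, -0.3655, 0.2607]
orientation: [[-0.99, -0.143, 0.003], [-0.143, 0.99, -0.002], [-0.003, -0.002, -1.0]]
contact_force: [0.7, -0.4, -0.1]
grip_width: 0.0627
grip_force: 68.8
```

```bash
cat > two.py <<'E'
from tilt2 import *
def blob(im,u,n,r=70):
    m=mask(im,"blue");k=np.zeros_like(m);cv2.circle(k,tuple(int(v) for v in u),r,1,-1);m=m*k
    if n=="scene": m[:,485:]=0
    else: m[:115]=0
    nl,l,st,_=cv2.connectedComponentsWithStats(m);m=np.isin(l,[i for i in range(1,nl) if st[i,4]>15]).astype(np.uint8)
    c,_=cv2.findContours(m,cv2.RETR_EXTERNAL,cv2.CHAIN_APPROX_NONE);cv2.drawContours(m,c,-1,1,-1)
    return m
def two(tag,t0,w=.02,ims=None):
    s=status.state();d={}
    for n in CI:
        im=ims[n] if ims else imaging.snapshot(n)
        cv2.imwrite(f"pics/{n}_{tag}.png",im[:,:,::-1])
        m=blob(im,proj(n,s["tcp_pos"][None]-[[0,0,.03]])[0],n)
        V=cv2.cvtColor(im,cv2.COLOR_RGB2HSV)[:,:,2]
        dark=(cv2.dilate((V<(75 if n=="scene" else 130)).astype(np.uint8),np.ones((3,3)))>0)&(m==0);d[n]=(m,dark)
    def f(q,det=False):
        g=G+[q[1]*.01,0,q[2]*.01];p,R,_=pose(s,q[0]*.2,g);e=[]
        for n,(m,dark) in d.items():
            r=render(n,p,R);e.append((((m-r)*(m>0)).clip(0).sum()+(r*((m==0)&~dark)).sum()+(.15 if n=="scene" else .05)*(r*dark).sum())/m.sum())
        return e if det else sum(e)+w*(q[1]**2+q[2]**2)
    b=min((minimize(f,[t/.2,0,0],method="Nelder-Mead",options=dict(initial_simplex=[[t/.2,0,0],[t/.2+.7,0,0],[t/.2,.5,0],[t/.2,0,.5]],xatol=.01,fatol=1e-4)) for t in(t0-.15,t0+.1)),key=lambda r:r.fun)
    t=b.x[0]*.2;g=G+[b.x[1]*.01,0,b.x[2]*.01];p,R,yaw=pose(s,t,g)
    W=lambda q:toB(p+R@np.array(q)).round(4)
    print("tilt",np.degrees(t).round(1),"g",g.round(4),"err",np.round(f(b.x,True),3),[m.sum() for m,_ in d.values()],"B: tip",W([.097,0,.072]),"webend",W([.097,0,.047]),"heel",W([.089,0,.006]),"front",W([-.085,0,0]),"tcp",toB(s["tcp_pos"]).round(4),"yaw",yaw.round(3),"F",s["contact_force"].round(1))
    return s,t,g
def overlay(tag,s,t,g,crops,out):
    o=[]
    for n,(x,y,w,h) in crops.items():
        S=4;I=cv2.resize(cv2.imread(f"pics/{n}_{tag}.png"),None,fx=S,fy=S,interpolation=cv2.INTER_CUBIC);p,R,_=pose(s,t,g)
        for F in FB: cv2.polylines(I,[np.round((proj(n,F@R.T+p)+.5)*S).astype(np.int32)],True,(255,255,255),1,cv2.LINE_AA)
        for z in(.195,.215): cv2.polylines(I,[np.round((proj(n,[toW([0,.17,z]),toW([0,-.17,z])])+.5)*S).astype(np.int32)],False,(0,255,0),1,cv2.LINE_AA)
        o.append(cv2.resize(I[y*S:(y+h)*S,x*S:(x+w)*S],(400,500)))
    cv2.imwrite(out,np.hstack(o))
E
python3 - <<'E'
from two import *
s,t,g=two("b",.6)
overlay("b",s,t,g,{"scene":(380,130,120,150),"top":(350,100,120,150)},"pics/ovb.png")
E
```

```text
tilt 33.8 g [-0.0002  0.      0.0591] err [0.06  0.233] [np.uint64(2715), np.uint64(526)] B: tip [-0.0409 -0.0765  0.2112] webend [-0.0548 -0.0765  0.1905] heel [-0.0843 -0.0765  0.1609] front [-0.2322 -0.0765  0.2528] tcp [-0.1289 -0.0765  0.2607] yaw 0.144 F [ 0.7 -0.4 -0.1]
```

View pics/ovb.png

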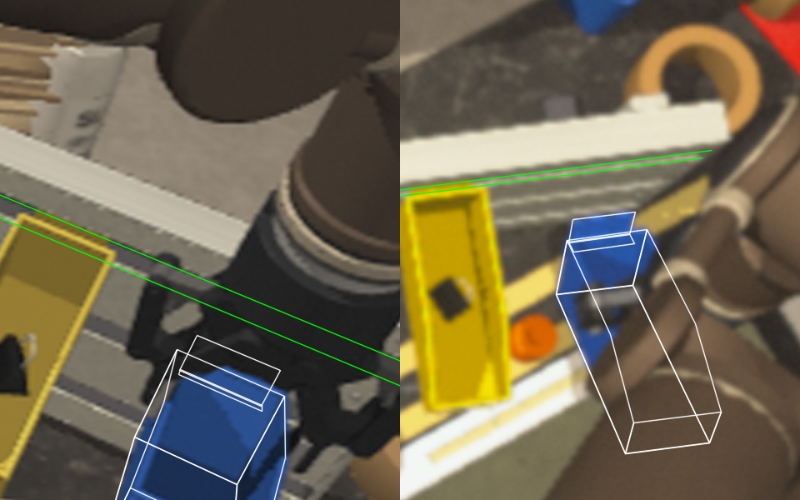

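```bash
python3 - <<'E'
from h import *
gray={n:cv2.cvtColor(cv2.imread(f"pics/{n}0.png"),cv2.COLOR_BGR2GRAY).astype(np.float32) for n in CI}
zs=np.arange(.022,.240,.0015)
ys=np.r_[np.linspace(-.16,-.02,30),np.linspace(.10,.16,12)]
YY,ZZ=np.meshgrid(ys,zs);slat=np.ones_like(ZZ)
mouth=np.zeros_like(ZZ)
for z in(.045,.12,.195): mouth[(ZZ>z)&(ZZ<z+.02)]=1
P0=np.c_[0*YY.ravel(),YY.ravel(),ZZ.ravel()];mm=mouth.ravel()
def samp(n,x,dz=0):
    d,yaw=x;R=Rzy(yaw,0)
    XB=R[:2,0];YB=R[:2,1];o=d*XB-.3626*YB
    uv=proj(n,P0@R.T+[o[0],o[1],dz]).astype(np.float32)
    return cv2.remap(gray[n],uv[:,:1],uv[:,1:],cv2.INTER_LINEAR).ravel()
for ns in(("scene",),("top",),("scene","top")):
  for dz in (0,.002,-.002):
    f=lambda x:sum(np.corrcoef(samp(n,[x[0],x[1]],dz),mm)[0,1] for n in ns)
    b=min((minimize(f,[d,yw],method="Nelder-Mead",options=dict(initial_simplex=[[d,yw],[d+.004,yw],[d,yw+.02]])) for d in(.605,.612,.618) for yw in (.135,.15)),key=lambda r:r.fun)
    print(ns,dz,b.x,b.fun)
E
```

```text
('scene',) 0 [0.6164708  0.14078711] -0.81537227873922
('scene',) 0.002 [0.61479262 0.14077159] -0.8061457419582724
('scene',) -0.002 [0.61832085 0.1404938 ] -0.821812572583725
('top',) 0 [0.61711218 0.14375724] -0.3567611343028456
('top',) 0.002 [0.61679362 0.14332487] -0.3553596977807025
('top',) -0.002 [0.61770059 0.14361082] -0.3582985610680507
('scene', 'top') 0 [0.61706035 0.14190467] -1.1250478307496181
('scene', 'top') 0.002 [0.61600429 0.14280436] -1.049718293121058
('scene', 'top') -0.002 [0.61738531 0.14364998] -1.1711049920300827
```

{"method": "move_arm", "body": {
  "rows": [
    [0.5,0.3,0.04,-0.29,0],
    [0.5,0.6,0.08,-0.29,0],
    [0.5,0.8,0.11,-0.29,0],
    [0.5,1.0,0.14,-0.29,0],
    [0.5,1.09,0.15,-0.29,0],
    [0.5,1.09,0.15,-0.29,0]
  ]
}}

```text
clock: 8.55
tcp_pos: [0.5826, -0.3592, 0.2472]
orientation: [[-0.99, -0.144, -0.004], [-0.144, 0.99, 0.0], [0.004, 0.001, -1.0]]
contact_force: [-4.7, 0.2, 0.2]
grip_width: 0.0627
grip_force: 69.3
```

```bash
sed -i 's/D=.612/D=.617/' tilt.py; python3 - <<'E'
from two import *
two("c",.6)
E
```

```text
tilt 32.9 g [-0.0035  0.      0.0596] err [0.059 0.3  ] [np.uint64(2424), np.uint64(417)] B: tip [-0.0007 -0.0762  0.1971] webend [-0.0143 -0.0762  0.1761] heel [-0.0433 -0.0762  0.146 ] front [-0.1926 -0.0763  0.2355] tcp [-0.0917 -0.0762  0.2472] yaw 0.144 F [-4.7  0.2  0.2]
```

{"method": "move_arm", "body": {
  "rows": [
    [0.5,-0.1,-0.01,0.1,0],
    [0.5,-0.1,-0.01,0.12,0],
    [0.5,0,0,0.12,0],
    [0.5,0.06,0.01,0.15,0],
    [0.5,0.12,0.02,0.22,0],
    [0.5,0.12,0.02,0.22,0]
  ]
}}

```text
clock: 9.4
tcp_pos: [0.5881, -0.3583, 0.2558]
orientation: [[-0.99, -0.143, -0.002], [-0.143, 0.99, 0.0], [0.002, 0.001, -1.0]]
contact_force: [-3.6, 0.1, -0.3]
grip_width: 0.0626
grip_force: 68.9
```

```bash
python3 - <<'E'
from two import *
two("d",.6)
E
```

```text
tilt 33.5 g [-0.0003  0.      0.059 ] err [0.054 0.296] [np.uint64(2434), np.uint64(402)] B: tip [ 0.002  -0.0761  0.2069] webend [-0.0118 -0.0761  0.1861] heel [-0.0411 -0.0761  0.1563] front [-0.1895 -0.0761  0.2474] tcp [-0.0862 -0.0761  0.2558] yaw 0.144 F [-3.6  0.1 -0.3]
```

{"method": "move_arm", "body": {
  "rows": [
    [0.5,-0.05,0,-0.08,0],
    [0.5,0.05,0.01,-0.08,0],
    [0.5,0.12,0.02,-0.08,0],
    [0.5,0.12,0.02,-0.08,0]
  ]
}}

```text
clock: 10.0
tcp_pos: [0.5881, -0.3586, 0.2548]
orientation: [[-0.99, -0.144, -0.012], [-0.144, 0.99, -0.0], [0.012, 0.001, -1.0]]
contact_force: [-18.1, 0.2, 12.0]
grip_width: 0.0623
grip_force: 70.3
```

{"method": "move_arm", "body": {
  "rows": [
    [0.5,-0.1,-0.01,0.1,0],
    [0.5,-0.08,-0.01,0.2,0],
    [0.5,-0.02,0,0.32,0],
    [0.5,0.05,0.01,0.42,0],
    [0.5,0.05,0.01,0.42,0]
  ]
}}

```text
clock: 10.62
tcp_pos: [0.5962, -0.357, 0.2697]
orientation: [[-0.99, -0.144, 0.001], [-0.144, 0.99, -0.0], [-0.001, -0.001, -1.0]]
contact_force: [0.4, -0.2, -2.1]
grip_width: 0.0624
grip_force: 68.7
```

```bash
sed -i 's/D=.617/D=.612/' tilt.py; python3 - <<'E'
from two import *
two("e",.6)
E
```

```text
tilt 37.5 g [0.0021 0.     0.0632] err [0.072 0.453] [np.uint64(2380), np.uint64(350)] B: tip [ 0.0076 -0.076   0.213 ] webend [-0.0076 -0.076   0.1931] heel [-0.0389 -0.076   0.1655] front [-0.1806 -0.0761  0.2666] tcp [-0.073  -0.076   0.2697] yaw 0.144 F [ 0.4 -0.2 -2.1]
```

{"method": "move_arm", "body": {
  "rows": [
    [0.5,-0.05,-0.01,-0.1,0],
    [0.5,-0.1,-0.02,-0.2,0],
    [0.5,-0.15,-0.02,-0.3,0],
    [0.5,-0.2,-0.03,-0.4,0],
    [0.5,-0.26,-0.04,-0.56,0],
    [0.5,-0.26,-0.04,-0.56,0]
  ]
}}

```text
clock: 11.48
tcp_pos: [0.5842, -0.3598, 0.249]
orientation: [[-0.99, -0.143, -0.0], [-0.143, 0.99, -0.002], [0.001, -0.002, -1.0]]
contact_force: [-4.4, 0.3, 6.0]
grip_width: 0.0628
grip_force: 69.7
```

```bash
python3 - <<'E'
from two import *
two("f",.4)
E
```

```text
tilt 31.2 g [-0.0018  0.      0.0592] err [0.058 0.265] [np.uint64(2468), np.uint64(441)] B: tip [ 0.0059 -0.0771  0.2027] webend [-0.007  -0.0771  0.1814] heel [-0.0351 -0.0771  0.1504] front [-0.187  -0.077   0.2353] tcp [-0.0852 -0.0771  0.249 ] yaw 0.143 F [-4.4  0.3  6. ]
```

{"method": "move_arm", "body": {
  "rows": [
    [0.5,-0.02,0,0.12,0],
    [0.5,0.05,0.01,0.24,0],
    [0.5,0.11,0.02,0.36,0],
    [0.5,0.18,0.03,0.48,0],
    [0.5,0.25,0.04,0.5,0],
    [0.5,0.25,0.04,0.5,0]
  ]
}}

```text
clock: 12.32
tcp_pos: [0.5953, -0.3571, 0.2671]
orientation: [[-0.99, -0.143, 0.0], [-0.143, 0.99, -0.0], [-0.0, -0.0, -1.0]]
contact_force: [-0.6, 0.6, -1.7]
grip_width: 0.0627
grip_force: 69.0
```

```bash
python3 - <<'E'
from two import *
two("g",.55)
E
```

```text
tilt 37.1 g [0.0009 0.     0.0635] err [0.075 0.431] [np.uint64(2419), np.uint64(348)] B: tip [ 0.0079 -0.0759  0.2099] webend [-0.0072 -0.0759  0.1899] heel [-0.0383 -0.0759  0.1621] front [-0.1807 -0.076   0.2622] tcp [-0.0739 -0.0759  0.2671] yaw 0.144 F [-0.6  0.6 -1.7]
```

```bash
python3 - <<'E'
import re
s=open("two.py").read()
s=s.replace("    def f(q,det=False):","""    ig={}
    for n in CI:
        k=np.zeros((420,560),np.uint8)
        P=proj(n,[toW([0,.17,.213]),toW([0,-.17,.213]),toW([0,-.17,.243]),toW([0,.17,.243]),toW([.03,.17,.243]),toW([.03,-.17,.243])])
        cv2.fillConvexPoly(k,cv2.convexHull(np.round(P).astype(np.int32)),1);ig[n]=k==0
    def f(q,det=False):""").replace("r=render(n,p,R);","r=render(n,p,R)*ig[n];m=m*ig[n];")
open("two.py","w").write(s)
E
python3 - <<'E'
from two import *
rd=lambda k:{n:cv2.imread(f"pics/{n}_{k}.png")[:,:,::-1].copy() for n in CI}
two("g",.55,ims=rd("g"));two("g",.55,w=.1,ims=rd("g"))
E
```

```text
tilt 31.1 g [-0.0035  0.      0.0592] err [0.06  0.368] [np.uint64(2419), np.uint64(348)] B: tip [ 0.0185 -0.0758  0.2199] webend [ 0.0056 -0.0758  0.1984] heel [-0.0224 -0.0758  0.1675] front [-0.1745 -0.0758  0.2521] tcp [-0.0742 -0.0758  0.2667] yaw 0.144 F [ 0.3 -0.5 -2.2]
tilt 29.9 g [-0.0074  0.      0.0594] err [0.07  0.365] [np.uint64(2419), np.uint64(348)] B: tip [ 0.0226 -0.0758  0.2197] webend [ 0.0102 -0.0758  0.198 ] heel [-0.0172 -0.0758  0.1664] front [-0.1711 -0.0758  0.2478] tcp [-0.0742 -0.0758  0.2667] yaw 0.144 F [ 0.3 -0.5 -2.2]
```

{"method": "move_arm", "body": {
  "rows": [
    [0.5,0.04,0.01,-0.1,0],
    [0.5,0.06,0.01,-0.2,0],
    [0.5,0.02,0,-0.3,0],
    [0.5,-0.04,-0.01,-0.4,0],
    [0.5,-0.09,-0.01,-0.5,0],
    [0.5,-0.14,-0.02,-0.6,0],
    [0.5,-0.14,-0.02,-0.6,0]
  ]
}}

```text
clock: 13.3
tcp_pos: [0.5924, -0.3593, 0.2463]
orientation: [[-0.99, -0.142, 0.009], [-0.142, 0.99, -0.004], [-0.008, -0.005, -1.0]]
contact_force: [2.6, -2.1, 5.9]
grip_width: 0.0627
grip_force: 70.2
```

```bash
python3 - <<'E'
from two import *
two("h",.35)
E
```

```text
tilt 20.7 g [-0.0038  0.      0.058 ] err [0.066 0.295] [np.uint64(2539), np.uint64(391)] B: tip [ 0.0222 -0.0779  0.2177] webend [ 0.0133 -0.0779  0.1943] heel [-0.0087 -0.0779  0.1588] front [-0.1735 -0.0777  0.2149] tcp [-0.0771 -0.0778  0.2463] yaw 0.143 F [ 2.6 -2.1  5.9]
```

{"method": "move_arm", "body": {
  "rows": [
    [0.5,-0.07,-0.01,-0.12,0],
    [0.5,-0.14,-0.02,-0.26,0],
    [0.5,-0.22,-0.03,-0.42,0],
    [0.5,-0.28,-0.04,-0.56,0],
    [0.5,-0.33,-0.05,-0.7,0],
    [0.5,-0.33,-0.05,-0.7,0]
  ]
}}

```text
clock: 14.15
tcp_pos: [0.5781, -0.3611, 0.2173]
orientation: [[-0.99, -0.142, 0.006], [-0.142, 0.99, -0.003], [-0.005, -0.004, -1.0]]
contact_force: [1.0, -0.0, 5.4]
grip_width: 0.0627
grip_force: 71.5
```

```bash
python3 - <<'E'
from two import *
two("i",.07)
E
```

```text
tilt 4.2 g [-0.0044  0.      0.055 ] err [0.093 0.184] [np.uint64(2394), np.uint64(583)] B: tip [ 0.0109 -0.0775  0.2208] webend [ 0.0091 -0.0775  0.1959] heel [-0.0019 -0.0775  0.1556] front [-0.1759 -0.0774  0.1623] tcp [-0.0915 -0.0774  0.2173] yaw 0.143 F [ 1.  -0.   5.4]
```

{"method": "move_arm", "body": {
  "rows": [
    [0.5,0,0,-0.08,0],
    [0.5,0,0,-0.15,0],
    [0.5,0,0,-0.15,0],
    [0.7,0,0,-0.15,0],
    [1,0,0,-0.12,0],
    [1,0,0,-0.12,0],
    [1,0,0,-0.12,0],
    [1,0,0,-0.12,0]
  ]
}}

```text
clock: 15.25
tcp_pos: [0.5761, -0.3596, 0.2096]
orientation: [[-0.99, -0.143, -0.001], [-0.143, 0.99, 0.001], [0.001, 0.001, -1.0]]
contact_force: [0.8, 0.0, 0.6]
grip_width: 0.0854
grip_force: 0.0
```

```bash
python3 - <<'E'
from two import *
s=status.state();print(s["tcp_pos"],s["contact_force"],s["grip_width"]);two("j",.0)
E
```

```text
[ 0.57606314 -0.35955997  0.20955465] [0.7805709  0.03449575 0.61564524] 0.08537753439065461
tilt 9.0 g [-0.0127  0.      0.0429] err [0.149 0.214] [np.uint64(2220), np.uint64(549)] B: tip [ 0.0196 -0.0756  0.215 ] webend [ 0.0157 -0.0756  0.1903] heel [ 0.0014 -0.0756  0.1511] front [-0.1714 -0.0757  0.1725] tcp [-0.0933 -0.0756  0.2096] yaw 0.144 F [0.8 0.  0.6]
```

{"method": "move_arm", "body": {
  "rows": [
    [1,0,0,0.6,0],
    [1,0,0,1.6,0],
    [1,0,0,3,0],
    [1,0,0,4,0],
    [1,-1.2,1,4,-2],
    [1,-2.4,2.5,4,-4],
    [1,-2.8,4,4,-6],
    [1,-3,5.5,4,-8]
  ]
}}

```text
clock: 16.35
tcp_pos: [0.4568, -0.1495, 0.3705]
orientation: [[-0.847, 0.532, 0.001], [0.532, 0.847, -0.0], [-0.001, 0.0, -1.0]]
contact_force: [0.1, 1.6, 0.5]
grip_width: 0.0855
grip_force: 0.0
```

{"method": "move_arm", "body": {
  "rows": [
    [1,0,1.4,0,-2],
    [1,0,2.8,0,-4],
    [1,-0.1,4.2,0,-6],
    [1,-0.1,4.6,0,-8],
    [1,-0.1,4.6,0,-10],
    [1,-0.1,4.6,0,-10]
  ]
}}

```text
clock: 17.1
tcp_pos: [0.454, 0.0335, 0.3704]
orientation: [[-0.147, 0.989, 0.0], [0.989, 0.147, -0.0], [-0.0, 0.0, -1.0]]
contact_force: [-0.3, -0.5, -0.1]
grip_width: 0.0853
grip_force: 0.0
```

```bash
cat > hang.py <<'E'
from h import *
from tilt import toB
def hang(tag,x0=None):
    M={};free=[0,1,2,3,4]
    p=np.array([.57,-.36,.148]);a=[]
    x0=[.5340,-.3612,.148,.143,0] if x0 is None else x0
    for n in CI:
        im=imaging.snapshot(n);cv2.imwrite(f"pics/{n}_{tag}.png",im[:,:,::-1]);u=proj(n,[[x0[0],x0[1],.18]])[0]
        m=mask(im,"blue")
        if n=="scene": m[:,485:]=0
        else: m[:118]=0
        M[n]=near(m,u,65)
    x,e=fitbin(M,x0,free);R=Rzy(x[3],x[4])
    print("bin",x.round(4),e.round(3),"B org",toB(x[:3]).round(4),"lip",toB(x[:3]+R@[.0955,0,.072]).round(4),"tilt deg",np.degrees(x[4]).round(1));return x
E
python3 - <<'E'
from hang import *
s=status.state();print(s["tcp_pos"],s["joint_positions"].round(2),s["orientation"][:,1].round(3),s["clock"])
hang("k")
for n,u,v in(("top",252,262),("top",281,262)):print(atz(n,u,v,.048))
E
```

```text
[0.45398304 0.03354454 0.37039807] [-0.02 -0.12  1.87 -0.    1.39 -0.17] [0.989 0.147 0.   ] 17.1
bin [ 0.5792 -0.3626  0.1501  0.1109  0.3016] 0.345 B org [-0.0906 -0.0791  0.1501] lip [ 0.0219 -0.0828  0.1905] tilt deg 17.3
[0.36573869 0.07369897 0.048     ]
[ 0.36712071 -0.01255527  0.048     ]
```

```bash
python3 - <<'E'
from hang import *
for x0 in([.5806,-.3603,.148,.143,0],[.5806,-.3603,.148,.143,.1]): x=hang("k",x0)
o=[]
for n,(a,b,w,h) in{"scene":(330,140,160,150),"top":(300,110,160,150)}.items():
    S=4;I=cv2.resize(cv2.imread(f"pics/{n}_k.png"),None,fx=S,fy=S,interpolation=cv2.INTER_CUBIC)
    for F in FB: cv2.polylines(I,[np.round((proj(n,F@Rzy(.143,0).T+[.5806,-.3603,.148])+.5)*S).astype(np.int32)],True,(255,255,255),1,cv2.LINE_AA)
    o.append(cv2.resize(I[b*S:(b+h)*S,a*S:(a+w)*S],(400,375)))
cv2.imwrite("pics/hang.png",np.hstack(o))
E
```

```text
bin [ 0.5828 -0.3641  0.1405  0.1212  0.1993] 0.354 B org [-0.0873 -0.0811  0.1405] lip [ 0.0205 -0.0835  0.1922] tilt deg 11.4
bin [ 0.5794 -0.3632  0.1495  0.1091  0.2898] 0.342 B org [-0.0905 -0.0797  0.1495] lip [ 0.0215 -0.0836  0.1912] tilt deg 16.6
```

View pics/hang.png

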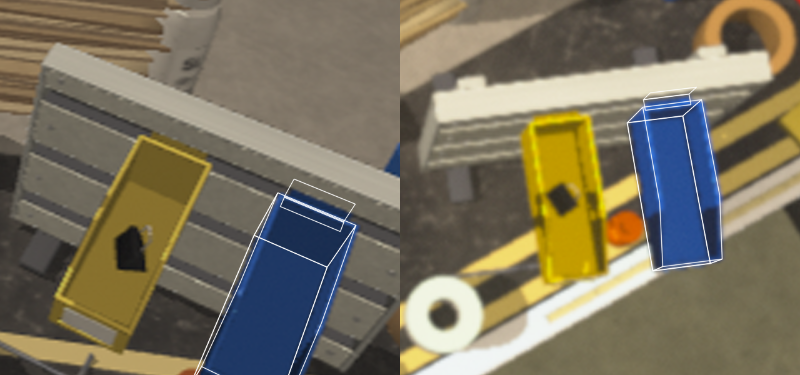

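{"method": "move_arm", "body": {
  "rows": [
    [1,-0.37,0.08,-1.5,0],
    [1,-0.37,0.08,-3,0],
    [1,-0.37,0.08,-4.5,0],
    [1,-0.37,0.08,-6,0],
    [1,-0.37,0.08,-7.2,0],
    [1,-0.37,0.08,-8.16,0],
    [1,-0.37,0.08,-8.16,0],
    [0.3,-0.37,0.08,-8.16,0]
  ]
}}

```text
clock: 18.4
tcp_pos: [0.4405, 0.0361, 0.045]
orientation: [[-0.144, 0.99, 0.002], [0.99, 0.144, -0.0], [-0.0, 0.002, -1.0]]
contact_force: [0.5, -0.2, 0.8]
grip_width: 0.0697
grip_force: 0.0
```

{"method": "move_arm", "body": {
  "rows": [
    [0.3,0,0,0,0],
    [0.3,0,0,0,0],
    [0.3,0,0,0,0],
    [0.3,0,0,0,0],
    [0.3,0,0,0.5,0],
    [0.3,0,0,1,0]
  ]
}}

```text
clock: 19.15
tcp_pos: [0.4394, 0.0363, 0.0851]
orientation: [[-0.144, 0.99, 0.001], [0.99, 0.144, 0.0], [-0.0, 0.001, -1.0]]
contact_force: [-0.0, -0.7, -1.5]
grip_width: 0.0386
grip_force: 60.2
```

```bash
python3 - <<'E'
s=open("hang.py").read().replace("near(m,u,65)","near(m,u,95)").replace("m[:,485:]=0","m[:210,485:]=0;m[:,540:]=0");open("hang.py","w").write(s)
E
python3 - <<'E'
from hang import *
x=hang("m",[.5806,-.3603,.148,.143,0])
s=status.state();print(s["tcp_pos"],s["orientation"][:,1],s["grip_width"])
for bx in(.036,-.042): print(bx,(np.array([.5806,-.3603,0])+Rzy(.143,0)@[bx,0,0])[:2])
E
```

```text
bin [ 0.5813 -0.3641  0.1402  0.1185  0.1678] 0.226 B org [-0.0887 -0.0809  0.1402] lip [ 0.0174 -0.0836  0.1952] tilt deg 9.6
[0.4417996  0.0363285  0.08658854] [0.98951171 0.14429918 0.00665812] 0.038607263753851796
0.036 [ 0.61623254 -0.35516953]
-0.042 [ 0.5390287  -0.36628555]
```

```bash
python3 - <<'E'
import h; h.FB=h.FB[:5]
from hang import *
x=hang("m",[.5806,-.3603,.148,.143,0]);x=hang("m",[.5806,-.3603,.148,.143,.12])
ims={n:cv2.imread(f"pics/{n}0.png")[:,:,::-1].copy() for n in CI}
My={"scene":near(mask(ims["scene"],"yellow"),(384,235),60),"top":near(mask(ims["top"],"yellow"),(367,189),45)}
print("yel",fitbin(My,[.5642,-.2405,.148,.143,0],[0,1,2,3,4]))
E
```

```text
bin [ 0.5837 -0.3623  0.1494  0.1357  0.0273] 0.177 B org [-0.0861 -0.0795  0.1494] lip [ 0.0113 -0.0802  0.2188] tilt deg 1.6
bin [ 0.5837 -0.3625  0.1483  0.1405  0.0177] 0.177 B org [-0.0862 -0.0796  0.1483] lip [ 0.0106 -0.0799  0.2186] tilt deg 1.0
yel (array([ 0.56586486, -0.24038559,  0.14673031,  0.15120771, -0.03933226]), np.float64(0.11511189697874019))
```

{"method": "move_arm", "body": {
  "rows": [
    [0.3,0,0,1.5,0],
    [0.3,0,0,3,0],
    [0.3,0.3,-0.8,4.5,0],
    [0.3,1,-2,5.5,0],
    [0.3,1.7,-3.4,5.8,0],
    [0.3,2.3,-4.8,5.8,0],
    [0.3,2.9,-6.2,5.8,0],
    [0.3,3.5,-7.6,5.8,0]
  ]
}}

```text
clock: 20.45
tcp_pos: [0.5767, -0.263, 0.3142]
orientation: [[-0.144, 0.99, -0.002], [0.99, 0.144, 0.001], [0.002, -0.002, -1.0]]
contact_force: [1.7, 1.0, -1.5]
grip_width: 0.0382
grip_force: 60.7
```

{"method": "move_arm", "body": {
  "rows": [
    [0.3,0.5,-1.2,0,0],
    [0.3,0.98,-2.24,0,0],
    [0.3,0.98,-2.24,0,0],
    [0.3,0.98,-2.24,0,0],
    [0.3,0.98,-2.24,0,0]
  ]
}}

```text
clock: 21.08
tcp_pos: [0.6154, -0.3495, 0.3153]
orientation: [[-0.145, 0.989, -0.001], [0.989, 0.145, 0.001], [0.001, -0.001, -1.0]]
contact_force: [0.1, -0.4, -1.2]
grip_width: 0.0382
grip_force: 60.7
```

{"method": "move_arm", "body": {
  "rows": [
    [0.3,0.04,-0.19,-0.3,0],
    [0.3,0.04,-0.19,-0.9,0],
    [0.3,0.04,-0.19,-1.6,0],
    [0.3,0.04,-0.19,-2.2,0],
    [0.3,0.04,-0.19,-2.6,0],
    [0.3,0.04,-0.19,-2.8,0],
    [0.3,0.04,-0.19,-2.88,0],
    [0.3,0.04,-0.19,-2.88,0]
  ]
}}

```text
clock: 22.08
tcp_pos: [0.6124, -0.3599, 0.2015]
orientation: [[-0.144, 0.99, -0.01], [0.99, 0.144, -0.001], [0.001, -0.01, -1.0]]
contact_force: [-16.1, -1.3, 5.2]
grip_width: 0.038
grip_force: 64.7
```

{"method": "move_arm", "body": {
  "rows": [
    [0.3,-0.15,0,0.1,0],
    [0.3,-0.25,0.02,0.1,0],
    [0.3,-0.25,0.02,0.1,0]
  ]
}}

```text
clock: 22.45
tcp_pos: [0.6075, -0.3574, 0.2048]
orientation: [[-0.144, 0.99, 0.001], [0.99, 0.144, -0.0], [-0.0, 0.001, -1.0]]
contact_force: [0.2, -0.2, -1.7]
grip_width: 0.0381
grip_force: 64.5
```

```bash
python3 - <<'E'
import h; h.FB=h.FB[:5]
from hang import *
from plant import status
print(status.state()["contact_force"],status.state()["tcp_pos"])
x=hang("n",[.5837,-.3625,.148,.14,0])
E
```

```text
[ 0.15715091 -0.22762998 -1.74803481] [ 0.60752272 -0.35737457  0.20478861]
bin [ 0.6802 -0.3636 -0.0512 -0.5275  1.2274] 1.724 B org [ 0.0092 -0.0945 -0.0512] lip [ 0.0875 -0.1566 -0.1169] tilt deg 70.3
```

{"method": "move_arm", "body": {
  "rows": [
    [0.3,0,0,-0.1,0],
    [0.3,0,0,-0.18,0],
    [0.3,0,0,-0.24,0],
    [0.3,0,0,-0.24,0]
  ]
}}

```text
clock: 23.05
tcp_pos: [0.6075, -0.3578, 0.1962]
orientation: [[-0.144, 0.99, 0.0], [0.99, 0.144, -0.0], [-0.0, 0.0, -1.0]]
contact_force: [-1.3, 1.2, 3.9]
grip_width: 0.0382
grip_force: 65.1
```

{"method": "move_arm", "body": {
  "rows": [
    [0.6,0,0,0,0],
    [0.6,0,0,0,0],
    [0.6,0,0,0,0],
    [0.6,0,0,0.4,0],
    [0.6,0,0,1,0],
    [0.6,0,0,1.8,0],
    [0.6,0,0,3,0],
    [0.6,0,0,3,0]
  ]
}}

```text
clock: 24.05
tcp_pos: [0.6108, -0.3592, 0.3231]
orientation: [[-0.145, 0.989, 0.012], [0.989, 0.145, -0.007], [-0.009, 0.011, -1.0]]
contact_force: [0.3, -0.5, 0.2]
grip_width: 0.0511
grip_force: 0.0
```

{"method": "move_arm", "body": {
  "rows": [
    [0.6,-0.6,1,0.3,0],
    [1,-1.2,2.3,0.3,0],
    [1,-1.65,3.7,0.3,0],
    [1,-1.65,5.1,0.3,0],
    [1,-1.65,6.5,0.3,0],
    [1,-1.65,7.9,0,0],
    [1,-1.65,9,-0.5,0],
    [1,-1.65,9.59,-1,0]
  ]
}}

```text
clock: 25.05
tcp_pos: [0.5413, 0.0287, 0.2747]
orientation: [[-0.147, 0.989, 0.001], [0.989, 0.147, 0.001], [0.001, 0.002, -1.0]]
contact_force: [-0.0, 0.0, -0.1]
grip_width: 0.0854
grip_force: 0.0
```

{"method": "move_arm", "body": {
  "rows": [
    [1,0,0,0,0],
    [1,0,0,0,0]
  ]
}}

```text
clock: 25.3
tcp_pos: [0.5418, 0.0256, 0.2756]
orientation: [[-0.144, 0.99, 0.001], [0.99, 0.144, -0.0], [-0.001, 0.001, -1.0]]
contact_force: [-0.1, 0.0, -0.9]
grip_width: 0.0852
grip_force: 0.0
```

```bash
python3 - <<'E'
import h; h.FB=h.FB[:5]
from hang import *
from plant import status
s=status.state();print(s["tcp_pos"],s["clock"])
x=hang("o",[.5837,-.3625,.148,.14,0])
# find silver top in bin: bright low-sat pixels inside bin
for n in CI:
    im=cv2.imread(f"pics/{n}_o.png");h_=cv2.cvtColor(im,cv2.COLOR_BGR2HSV)
    m=(render(n,x[:3],Rzy(x[3],x[4]))>.9)&(h_[:,:,1]<60)&(h_[:,:,2]>110)
    k,l,st,c=cv2.connectedComponentsWithStats(m.astype(np.uint8))
    for i in range(1,k):
        if st[i,4]>25:
            P=atz(n,*c[i],.148+.003+.035);print(n,st[i],c[i].round(1),"in bin",(Rzy(x[3],0).T@(P-x[:3])).round(3))
E
```

```text
[0.54184188 0.02558166 0.27556108] 25.3
bin [ 0.5881 -0.3625  0.146   0.146  -0.237 ] 1.5 B org [-0.0818 -0.0803  0.146 ] lip [-0.0058 -0.0801  0.2384] tilt deg -13.6
scene [437 241  18  16 195] [445.5 248.8] in bin [0.024 0.001 0.04 ]
scene [413 292  25  15 148] [425.  299.3] in bin [-0.105  0.003  0.04 ]
top [403 168  15  15 179] [409.8 174.7] in bin [0.017 0.002 0.04 ]
```

{"method": "move_arm", "body": {
  "rows": [
    [1,0,0,-1.5,0],
    [1,0,0,-3,0],
    [1,0,0,-4.3,0],
    [1,0,0,-5.2,0],
    [1,0,0,-5.77,0],
    [1,0,0,-5.77,0],
    [0.3,0,0,-5.77,0],
    [0.3,0,0,-5.77,0]
  ]
}}

```text
clock: 26.4
tcp_pos: [0.5431, 0.0256, 0.0461]
orientation: [[-0.144, 0.99, 0.004], [0.99, 0.144, -0.0], [-0.001, 0.004, -1.0]]
contact_force: [-0.2, -0.3, -0.1]
grip_width: 0.0515
grip_force: 0.0
```

{"method": "move_arm", "body": {
  "rows": [
    [0.3,0,0,0,0],
    [0.3,0,0,0,0],
    [0.3,0,0,0,0],
    [0.3,0,0,0.5,0],
    [0.3,0,0,1.2,0],
    [0.3,0,0,2.5,0],
    [0.3,0,0,4,0],
    [0.3,0,0,5.5,0]
  ]
}}

```text
clock: 27.4
tcp_pos: [0.5406, 0.026, 0.2662]
orientation: [[-0.144, 0.99, -0.0], [0.99, 0.144, -0.0], [-0.0, -0.0, -1.0]]
contact_force: [0.4, 0.1, -1.3]
grip_width: 0.038
grip_force: 60.2
```

{"method": "move_arm", "body": {
  "rows": [
    [0.3,0,-1,0.8,0],
    [0.3,0,-2.4,1.4,0],
    [0.3,0.07,-3.8,1.4,0],
    [0.3,0.07,-5.2,1.4,0],
    [0.3,0.07,-6.6,1.4,0],
    [0.3,0.07,-8,1.4,0],
    [0.3,0.07,-9.2,1.4,0],
    [0.3,0.07,-9.83,1.4,0]
  ]
}}

```text
clock: 28.4
tcp_pos: [0.5434, -0.3693, 0.3201]
orientation: [[-0.142, 0.99, -0.0], [0.99, 0.142, 0.0], [0.0, -0.0, -1.0]]
contact_force: [0.7, 0.1, -2.3]
grip_width: 0.038
grip_force: 60.2
```

{"method": "move_arm", "body": {
  "rows": [
    [0.3,0,0,0,0],
    [0.3,0,0,0,0],
    [0.3,0,0,0,0]
  ]
}}

```text
clock: 28.78
tcp_pos: [0.5445, -0.3655, 0.3204]
orientation: [[-0.146, 0.989, -0.0], [0.989, 0.146, 0.001], [0.001, 0.0, -1.0]]
contact_force: [0.5, 0.6, -1.0]
grip_width: 0.0379
grip_force: 60.2
```

{"method": "move_arm", "body": {
  "rows": [
    [0.3,0,-0.02,-0.5,0],
    [0.3,0,-0.02,-1.2,0],
    [0.3,0,-0.02,-1.8,0],
    [0.3,0,-0.02,-2.3,0],
    [0.3,0,-0.02,-2.6,0],
    [0.3,0,-0.02,-2.8,0],
    [0.3,0,-0.02,-2.9,0],
    [0.3,0,-0.02,-2.9,0]
  ]
}}

```text
clock: 29.78
tcp_pos: [0.5444, -0.3683, 0.2047]
orientation: [[-0.144, 0.99, 0.001], [0.99, 0.144, -0.0], [-0.001, 0.0, -1.0]]
contact_force: [-0.2, 0.1, -1.7]
grip_width: 0.0379
grip_force: 60.2
```

{"method": "move_arm", "body": {
  "rows": [
    [0.3,0,0,-0.08,0],
    [0.3,0,0,-0.16,0],
    [0.3,0,0,-0.21,0],
    [0.3,0,0,-0.21,0]
  ]
}}

```text
clock: 30.28
tcp_pos: [0.5442, -0.3681, 0.1959]
orientation: [[-0.144, 0.99, 0.0], [0.99, 0.144, -0.0], [-0.0, -0.0, -1.0]]
contact_force: [-0.5, -0.6, -0.9]
grip_width: 0.0378
grip_force: 60.2
```

{"method": "move_arm", "body": {
  "rows": [
    [0.3,0,0,-0.04,0],
    [0.3,0,0,-0.07,0],
    [0.3,0,0,-0.07,0]
  ]
}}

```text
clock: 30.65
tcp_pos: [0.5444, -0.3686, 0.1952]
orientation: [[-0.144, 0.99, 0.001], [0.99, 0.144, -0.001], [-0.001, 0.001, -1.0]]
contact_force: [-1.8, 1.2, 6.4]
grip_width: 0.0383
grip_force: 60.7
```

Contact with the floor; release and withdraw.

{"method": "move_arm", "body": {
  "rows": [
    [0.54,0,0,0.03,0],
    [0.54,0,0,0.03,0],
    [0.54,0,0,0.03,0],
    [0.54,0,0,0.4,0],
    [0.54,0,0,1,0],
    [0.54,0,0,1.8,0],
    [0.54,0,0,3,0],
    [0.54,0,0,3.5,0]
  ]
}}

```text
clock: 31.65
tcp_pos: [0.5455, -0.3691, 0.338]
orientation: [[-0.144, 0.99, 0.006], [0.99, 0.144, -0.004], [-0.005, 0.005, -1.0]]
contact_force: [0.6, -0.7, 0.1]
grip_width: 0.0459
grip_force: 0.0
```

{"method": "move_arm", "body": {
  "rows": [
    [0.6,-0.6,1,0,0],
    [0.6,-1.2,2.3,0,0],
    [0.6,-1.65,3.7,0,0],
    [0.6,-2,5.1,0,0],
    [0.6,-2,6.5,0,0],
    [0.6,-2,8,0,0],
    [0.6,-2,9,0,0],
    [0.6,-2,9,0,0]
  ]
}}

```text
clock: 32.65
tcp_pos: [0.4635, -0.0057, 0.3328]
orientation: [[-0.149, 0.989, -0.001], [0.989, 0.149, 0.001], [0.001, -0.001, -1.0]]
contact_force: [0.8, -0.7, -0.8]
grip_width: 0.0511
grip_force: 0.0
```

```bash
python3 - <<'E'
import h; h.FB=h.FB[:5]
from hang import *
s=status.state();print(s["tcp_pos"],s["clock"],s["grip_width"])
C0=np.array([.5825,-.3614,.148]);R=Rzy(.143,0)
old={n:cv2.imread(f"pics/{n}_k.png") for n in CI}
for n in CI:
    im=imaging.snapshot(n)[:,:,::-1].copy();cv2.imwrite(f"pics/{n}_z.png",im)
    H=cv2.cvtColor(im,cv2.COLOR_BGR2HSV).astype(int);r=render(n,C0,R)>.9
    d=np.abs(im.astype(int)-old[n]).sum(2)
    for nm,m in(("silver",r&(H[:,:,1]<60)&(H[:,:,2]>110)),("black",r&(H[:,:,1]<110)&(H[:,:,2]<75))):
        k,l,st,c=cv2.connectedComponentsWithStats(m.astype(np.uint8))
        for i in range(1,k):
            if st[i,4]>30: P=atz(n,*c[i],.148+.003+.035);print(n,nm,st[i],"in bin",(R.T@(P-C0)).round(3))
    # bin shift since 'k': blue silhouettes
    mk=lambda I:(mask(np.ascontiguousarray(I[:,:,::-1]),"blue")>0)
    a,b=mk(old[n]),mk(im);w=render(n,C0,R)>0;w=cv2.dilate(w.astype(np.uint8),np.ones((15,15)))>0
    ring=w&~(render(n,C0,R)>.9)
    print(n,"ring blue old/new/xor",(a&ring).sum(),(b&ring).sum(),((a^b)&ring).sum())
    # change elsewhere, vs start
    s0=cv2.imread(f"pics/{n}0.png")
    o=np.abs(cv2.GaussianBlur(im,(5,5),0).astype(int)-cv2.GaussianBlur(s0,(5,5),0)).sum(2)>70
    o[w]=0;k,l,st,c=cv2.connectedComponentsWithStats(o.astype(np.uint8));print([st[i].tolist() for i in range(1,k) if st[i,4]>25])
E
```

```text
[ 0.46354722 -0.00571963  0.33275058] 32.65 0.051106509100548383
scene silver [437 241  19  17 253] in bin [ 0.029 -0.001  0.038]
scene silver [414 292  24  15 142] in bin [-0.1    0.001  0.038]
scene black [421 247  26  42 552] in bin [-0.039  0.004  0.038]
scene ring blue old/new/xor 160 161 5
[[0, 0, 223, 54, 10155], [221, 0, 10, 9, 67], [256, 0, 14, 11, 82], [276, 0, 35, 35, 925], [232, 9, 58, 169, 6238], [169, 188, 67, 67, 2440], [271, 220, 13, 10, 98], [0, 230, 63, 142, 3100], [238, 234, 17, 20, 281], [99, 236, 37, 19, 285], [373, 243, 23, 29, 61], [195, 253, 13, 9, 82], [110, 261, 146, 50, 2594], [63, 289, 36, 15, 281], [71, 300, 5, 9, 38], [69, 300, 47, 55, 942], [0, 306, 31, 45, 1053], [480, 311, 64, 43, 1802], [75, 319, 17, 30, 133], [71, 328, 9, 19, 110], [70, 353, 16, 7, 46], [23, 365, 79, 44, 389], [102, 370, 5, 15, 42], [0, 372, 101, 48, 898], [13, 380, 29, 32, 102], [181, 400, 37, 20, 498]]
top silver [403 167  15  16 189] in bin [ 0.023 -0.     0.038]
top black [406 191  19  14 179] in bin [-0.039  0.002  0.038]
top black [398 195   6  21  56] in bin [-0.051  0.037  0.038]
top ring blue old/new/xor 22 20 2
[[438, 158, 40, 39, 928], [243, 165, 21, 14, 156], [307, 173, 11, 6, 48], [257, 176, 47, 36, 1106], [157, 180, 160, 152, 6494], [320, 186, 3, 15, 27], [373, 188, 14, 33, 195], [307, 198, 9, 14, 81], [354, 200, 6, 9, 33], [276, 226, 14, 5, 33], [257, 231, 15, 16, 189], [278, 231, 13, 15, 124], [247, 318, 22, 14, 186], [0, 328, 50, 37, 1113], [178, 333, 119, 87, 4607], [311, 342, 18, 18, 214], [0, 369, 40, 51, 897], [269, 381, 6, 7, 28], [266, 388, 40, 23, 304], [300, 395, 9, 9, 44], [303, 406, 14, 14, 146], [253, 410, 40, 10, 227], [188, 415, 23, 5, 88]]
```

```bash
python3 -c "
from plant import job
print(job.close_job())"
```

```text
the job is handed in; nothing more can be done
None
```

The blue bin hangs level in the top groove next to the yellow bin, both rollers stand upright in it, and the job was handed in at about 33 s; no verdict came back, so this rests on my last camera checks.

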